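Lock the bayonet cap on the sprung filter housing

TASK

Close the open filter housing on the bench with its two-lugged bayonet cap: feel for the slots with the lugs, push the cap down against the spring, turn it clockwise as far as it goes and let it spring up into its lock, so that it sits level and stays in by itself. The cap with the plain round rim does not belong to it; leave that and the other parts on the bench where they are.

Things in the scene. Friction and masses are not known exactly. Their poses are not given: they have to be found in the camera images.
- cap: Bayonet cap, grey plastic, 150 g, 44 mm high, upright on the bench. Origin: centre of its underside, z up. Body 50 mm across, z 0-18 mm. Two lugs at its foot along +x and -x: 68 mm over the tips, each 12 mm wide, 6 mm high. On top a bar grip 56 mm long (along x, in line with the lugs), 14 mm wide, z 18-44 mm. Half a turn makes no difference.
- housing: Grey filter housing, fixed to the bench: square foot 110 mm, round body 96 mm across, pipe stubs along +y and -y (to 68 mm from the axis, below z 55 mm). Origin: centre of its underside, z up. Its steel bayonet ring was tightened at a chance angle: the line through its two slots lies within 0.4 rad either way of the housing's x axis; seen in the open mouth, not given by this pose.
- mouth (a point): On the housing's axis, in the plane of the lip's top, 86 mm above its underside. Round hole 56 mm across with two opposite slots 16.5 mm wide, reaching beyond the lug tips (2.25 mm play each side of a lug, 3 mm for the body). Off the slots, the lugs rest on the lip; in the slots the cap drops 5 mm freely onto the cartridge.
- cartridge (a point): Top centre of the sprung white cartridge (48 mm across) when free, 5 mm below the mouth; this point does not move with it. 3.5 N starts it down, then 0.8 N per mm, hard bottom 11 mm lower (about 12 N). With the cap's underside 12 to 16 mm below the mouth the lugs pass under the lip and the cap turns, clockwise from above only.
- lock (a point): On the housing's axis, 8.5 mm below the mouth: where the underside of the locked cap lies. The lock pockets are 65 degrees clockwise from the slots, a hard stop about 4 degrees later. Let go there, the spring lifts the lugs 3.5 mm into the pockets. If not turned far enough the cap stays 3.5 mm below this point, or in the slots is pushed 3.5 mm above it.
- plain_cap: Bystander: look-alike that does not belong to the housing: grey plastic cap 68 mm across with a plain round rim 14 mm high and no lugs, same bar grip; origin at the centre of its underside.
- gear: Bystander: small dark steel gear lying flat, about 92 mm across, hub 28 mm high; origin at the centre of its underside.
- sleeve_a: Bystander: black rubber sleeve standing on end, 46 mm across, 42 mm high; origin at the centre of its underside.
- sleeve_b: Bystander: second black rubber sleeve, like sleeve_a.
- wrench: Bystander: steel wrench 200 mm long lying flat; origin under its middle.
- carton: Bystander: cardboard carton 90 x 120 x 70 mm; origin at the centre of its underside.
- pipe_flange: Bystander: dark steel pipe flange, 84 mm across, with a 40 mm stub, 55 mm high in all; origin at the centre of its underside.
There are look-alikes about, which are no part of the job. Leave any purple, red or yellow look-alike of the cap alone.

How it is judged:
By the outcome, as a careful person would: the job done as asked, in the order asked, and still so for the second after the job is handed in, with the robot touching nothing.
It also fails if it takes over 54 s, if anything falls off the work surface, if the arm or the gripper's body presses on something with over 40 N, if the wrist force passes 120 N, or if a joint passes its speed limit or range.

ROBOT

A 6-joint arm with a two-finger parallel gripper is mounted at the origin on the work surface. World frame = base frame: x ahead of the robot, y to its left, z up, the work surface at z = 0. Lengths are in mm, angles in rad, forces in N, time in s.
With the tool pointing down it reaches from about 350 to 975 mm from the base axis. Payload 17.4 kg.
Tool frame: the origin (TCP) lies midway between the tips of the shut fingers; the grasp point (between the pads) lies 19 mm behind it; z points along the fingers, x is the direction in which the jaws open and shut, and the axes are right-handed (so a half turn about z gives the same grasp; the last joint's range is limited). The gripper opens to 85 mm and grips with 20 to 120 N. Pads are 22 mm wide; open, the fingers measure 114 mm over their backs; the gripper's body (76 mm by 85 mm) begins 54 mm behind the grasp point. The pads swing forward as they close: fully open they stand 13 mm farther back than shut.
Start: joints at [-1.288, 0.116, 1.442, -0, 1.584, -0.038], TCP at [212.836, -640.573, 231.303] pointing down, gripper open.
Joint ranges: [-2.83, 2.83], [-0.83, 2.19], [0.07, 2.5], [-1.14, 4.28], [0.01, 3], [-2.97, 2.97]. Speed limits (rad/s): [1.89, 1.89, 2.22, 3.14, 3.14, 3.14].

INTERFACE

Orientations are given as a unit quaternion [x, y, z, w].
In Python, from workcell import r, imaging, order, search_frame, spot_point gives the robot as it stands.
- The arm moves only by the tool apply_moves, never from a script. Its argument "motion" is a list of rows, each an object of numbers: "x", "y", "z": the shift along the tool's x, y, z in units of 0.06 m (1.0 is 0.06 m); "rx", "ry", "rz": the turn, a rotation vector about the tool's x, y, z in units of 6 degrees (1.0 is 6 degrees); "gripper": the finger opening in mm, from 0 to 85.4. In form: [{"x": .., "y": .., "z": .., "rx": .., "ry": .., "rz": .., "gripper": ..}, ...]. A call has 1 to 8 rows; each row shifts and turns the pose as measured when the row begins, along the tool's axes as they then stand; what a row does not reach is not made up. A row lasts 1/8 s, in which the tool goes at most 62.5 mm and 10.7 degrees, less where a joint would pass 70% of its speed; a pose out of reach is approached as far as the arm can. A call with a number of a shift or a turn outside -1 to 1 is refused whole. A call with a gripper value outside its range is refused whole. The fingers move at their own pace and stop on an object; the grip force is fixed at half the most. Time passes only in rows, so rows that do not move let the fingers close. It gives the time, the measured TCP pose, the force and the opening at its end, in the units of the state.
- r.get_state(): the state, without advancing time (a new reading comes with each control period).
- imaging.get_image(name): name is "scene" or "top"; returns a dict with "img" (400x640x3 uint8, red, green, blue), "camera_matrix" (3x3 intrinsics, pixels), "dist" ([k1, k2, p1, p2, k3] as OpenCV has them; the pictures are not rectified), "R" (3x3) and "t" (3): a world point X has camera coordinates R X + t. Camera axes: x right, y down, z forward; pixel columns grow to the right and rows downward; lengths in mm; the calibration is good to about 2 mm. A picture is of the moment at which its call begins. There is no depth.
- order.job_done(): hands the job in, once; it reports no verdict.
Trained networks look in a picture, given as the dict that the camera call returned (one of the last four; its "shot" number tells which), for a name from the list of things; names that differ only in an ending like _2 or _b are one class to them, and where a whole thing is asked for, a point or a joint stands for the part that bears it (a point fixed in the world has none). Each returns a list of dicts, best first, with "score" (0 to 1); they miss things now and then, are a little off and sometimes report something else, mostly with a low value. They report only what shows in the picture. A call takes as long as a camera call. They do not tell look-alikes from the thing itself.
- search_frame(picture, thing): "box" ([left, top, width, height] in pixels, round what is visible of it).
- spot_point(picture, thing): "point" ([row, column] in pixels: a listed point, or the origin of a listed thing).
The state is a dict: "time_s": time; "joint_positions": joint angles; "joint_velocities": joint speeds; "effort": joint torques, N m; "tcp_pos": TCP position; "tool_rot": TCP orientation; "contact_force": force on the tool from outside, world axes, zero at the start; "torque": the same for the moment, N m; "width": finger opening in mm.
Only numpy, scipy, OpenCV 4.12 (cv2) and the standard library are available. Lean on these libraries where they do the work, as an engineer would, in place of code of your own. Each camera call takes 0.05 s, during which the arm holds its last target.

## Working session

There is one attempt and no reset: what is moved stays moved. The work goes in short steps, Python scripts to look and compute and a tool call to move; the robot and the scene stay as the last step left them, time stands still between calls to the robot, and variables do not carry over. Pictures are saved under pics/ and viewed, and the job is handed in when it is done.

Besides the shell and the picture viewer there is one more tool, called after "Request:" by a JSON object that holds its "op" and its "data", one argument or row to a line. apply_moves: Moves the arm, as the interface text tells. Its arguments: {"type":"object","properties":{"motion":{"type":"array"}},"required":["motion"]}

```bash
ls; mkdir -p pics
cat > h.py <<'E'
import numpy as np, cv2
from workcell import r, imaging, order, search_frame, spot_point
def shot(name,fn):
    p=imaging.get_image(name); cv2.imwrite('pics/'+fn,p['img'][:,:,::-1]); return p
def to_world(p,row,col,z):
    K=np.array(p['camera_matrix'],float);d=np.array(p['dist'],float);R=np.array(p['R']);t=np.array(p['t'])
    u=cv2.undistortPoints(np.array([[[col,row]]],float),K,d)[0,0]
    ray=R.T@np.array([u[0],u[1],1]);c=-R.T@t
    return c+ray*(z-c[2])/ray[2]
def to_pix(p,X):
    X=np.atleast_2d(np.array(X,float))
    q,_=cv2.projectPoints(X,cv2.Rodrigues(np.array(p['R'],float))[0],np.array(p['t'],float),np.array(p['camera_matrix'],float),np.array(p['dist'],float))
    return q[:,0]
E
python3 - <<'E'
from h import *
for n in ['scene','top']:
    p=shot(n,n+'1.png'); print(n,p['shot'],(-np.array(p['R']).T@np.array(p['t'])).round(),np.array(p['camera_matrix']).round(1).tolist())
    for th,z in [('cap',0),('housing',0),('mouth',86),('plain_cap',0)]:
        for s in spot_point(p,th)[:4]: print(th,s['score'],np.round(s['point'],1),to_world(p,*s['point'],z).round(1) if th!='mouth' else 'px')
        for s in search_frame(p,th)[:4]: print('  box',s['score'],np.round(s['box']))
E
```

```text
pics
scene 1 [1095. -485.  621.] [[371.6, 0.0, 322.8], [0.0, 371.6, 202.9], [0.0, 0.0, 1.0]]
cap 0.78 [155.4 396.9] [436.9 381.8   0. ]
cap 0.72 [176.5 407.6] [541.1 309.4   0. ]
cap 0.62 [161.  343.1] [345.5 224.9   0. ]
cap 0.6 [167.9 378.1] [448.7 278.4   0. ]
  box 0.83 [399. 166.  22.  18.]
  box 0.79 [369. 153.  14.  20.]
  box 0.56 [334. 148.  19.  20.]
  box 0.46 [387. 142.  17.  18.]
housing 0.55 [261.7 299.6] [ 604.5 -150.3    0. ]
  box 0.56 [270. 307.  49.  53.]
  box 0.5 [438. 190.  19.  19.]
mouth 0.95 [233.8 298.8] px
  box 0.9 [269. 219.  65.  68.]
plain_cap 0.83 [218.  373.5] [608.   89.4   0. ]
plain_cap 0.57 [202.3 442.7] [687.9 281.4   0. ]
plain_cap 0.31 [320.8 176.2] [ 571.8 -434.9    0. ]
  box 0.67 [361. 195.  25.  32.]
top 2 [ 405.   -8. 1136.] [[386.9, 0.0, 317.8], [0.0, 386.9, 194.1], [0.0, 0.0, 1.0]]
cap 0.84 [228.7 218.1] [448.6 281.4   0. ]
cap 0.66 [261.3 237.1] [353.6 224.4   0. ]
cap 0.57 [233.9 179.7] [434.6 394.5   0. ]
  box 0.77 [198. 187.  20.  18.]
  box 0.67 [228. 249.  22.  23.]
  box 0.53 [171. 225.  23.  22.]
housing 0.68 [174.8 365.1] [ 603.6 -154.2    0. ]
housing 0.38 [169.5 364.4] [ 619.6 -152.5   -0. ]
  box 0.7 [338. 153.  54.  41.]
  box 0.32 [208. 223.  21.  16.]
mouth 0.57 [166.8 366.4] px
plain_cap 0.9 [174.4 279.5] [607.9 101.    0. ]
  box 0.86 [270. 166.  21.  22.]
```

Run:
```python
import cv2
a=cv2.imread('pics/scene1.png');b=cv2.imread('pics/top1.png')
cv2.imwrite('pics/a.png',cv2.resize(a[120:300,200:480],None,fx=2.85,fy=2.85,interpolation=cv2.INTER_CUBIC))
cv2.imwrite('pics/b.png',cv2.resize(b[100:300,150:410],None,fx=3,fy=3,interpolation=cv2.INTER_CUBIC))
```

```text
(no output)
```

View pics/a.png

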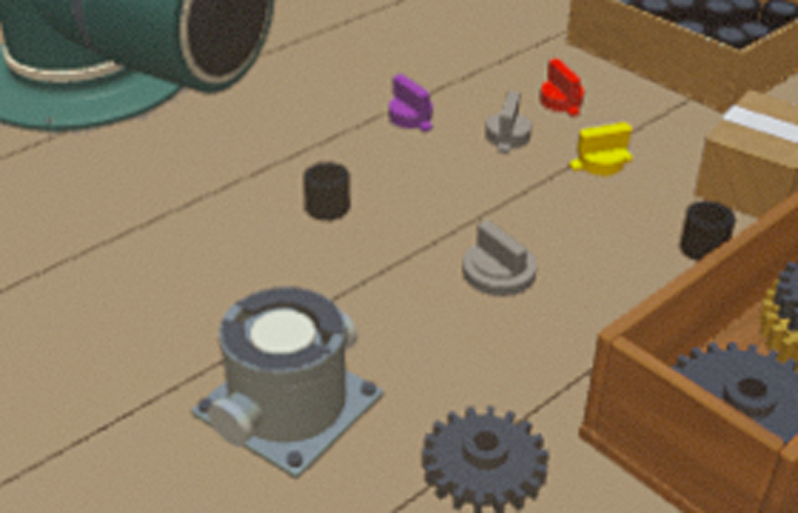

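View pics/b.png

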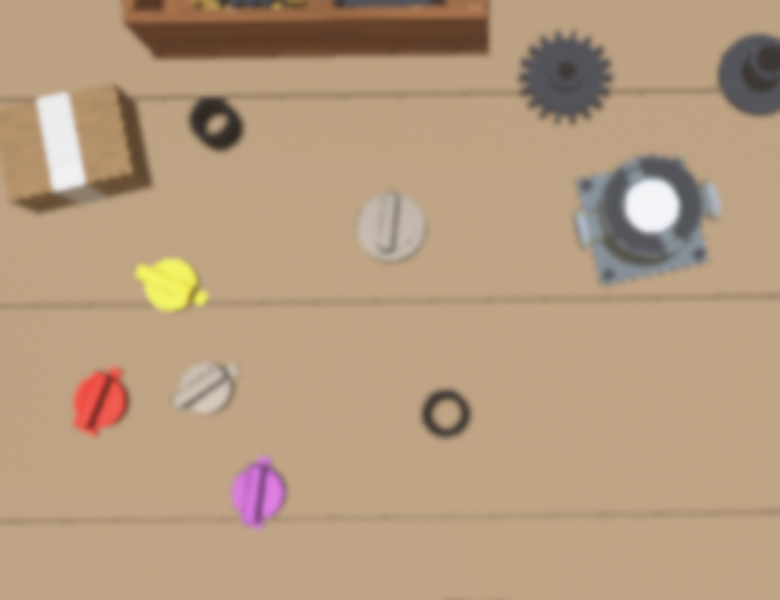

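View pics/top1.png

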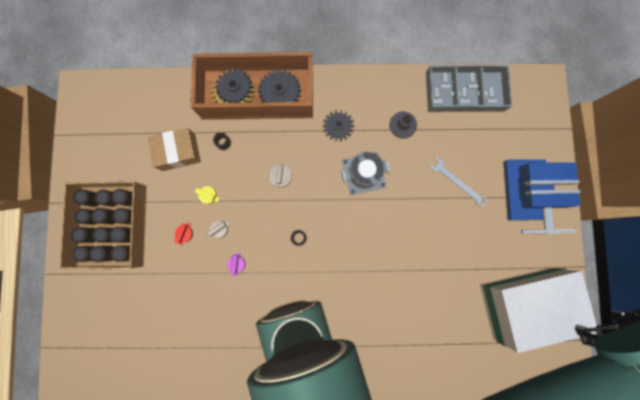

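Run:
```python
import cv2
a=cv2.imread('pics/scene1.png');b=cv2.imread('pics/top1.png')
def c(im,y0,x0,h,w,f): return cv2.resize(im[y0:y0+h,x0:x0+w],None,fx=f,fy=f,interpolation=cv2.INTER_CUBIC)
import numpy as np
cv2.imwrite('pics/c.png',np.hstack([c(b,213,203,30,32,12),c(a,148,362,30,32,12)]))
cv2.imwrite('pics/d.png',np.hstack([c(b,143,335,60,64,6),c(a,210,265,60,64,6)]))
```

```text
(no output)
```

View pics/c.png

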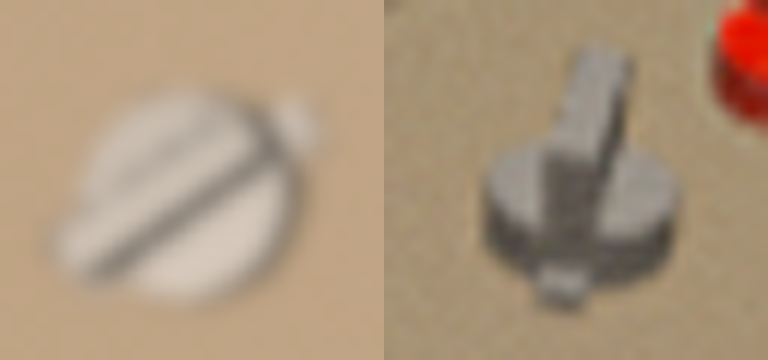

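View pics/d.png

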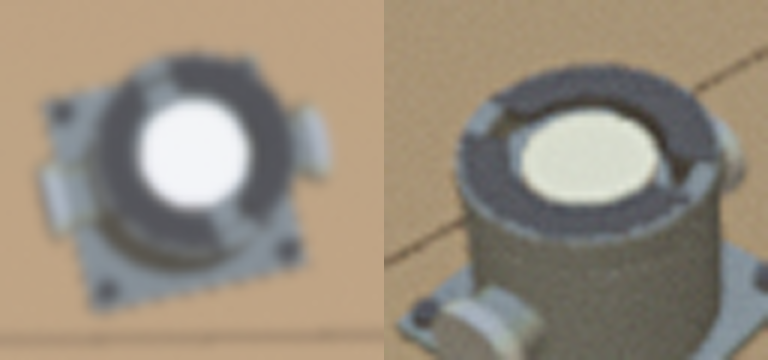

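```bash
cat >> h.py <<'E'
from scipy.optimize import minimize
def poly(cx,cy,yaw,pts,z):
    c,s=np.cos(yaw),np.sin(yaw); return [(cx+c*a-s*b,cy+s*a+c*b,z) for a,b in pts]
def cap_parts(cx,cy,yaw,z0=0):
    circ=[(25*np.cos(t),25*np.sin(t)) for t in np.linspace(0,2*np.pi,40)]
    box=lambda a0,a1,w:[(a0,-w),(a1,-w),(a1,w),(a0,w)]
    P=[]
    for pts,za,zb in [(circ,0,18),(box(-34,34,6),0,6),(box(-28,28,7),18,44)]:
        P.append(poly(cx,cy,yaw,pts,z0+za)+poly(cx,cy,yaw,pts,z0+zb))
    return P
def render(p,parts,x0,y0,w,h,f=8):
    m=np.zeros((h*f,w*f),np.uint8)
    for P in parts:
        q=(to_pix(p,P)-[x0,y0]+0.5)*f-0.5
        cv2.fillConvexPoly(m,cv2.convexHull(np.round(q*16).astype(np.int32)),255,shift=4)
    m=cv2.resize(m,(w,h),interpolation=cv2.INTER_AREA)/255.
    return cv2.GaussianBlur(m,(0,0),0.8)
def fitcap(p,x,y,yaw,half=16,z0=0):
    u,v=to_pix(p,[x,y,z0+20])[0]; x0,y0=int(u)-half,int(v)-half
    im=p['img'][y0:y0+2*half,x0:x0+2*half].astype(float)
    R=im[...,0]-im[...,2]; bg=np.median(R[[0,-1]]); 
    def cost(q):
        m=render(p,cap_parts(*q,z0),x0,y0,2*half,2*half)
        A=np.stack([m.ravel(),np.ones(m.size)],1); s,res,_,_=np.linalg.lstsq(A,R.ravel(),rcond=None)
        return float(((A@s-R.ravel())**2).mean())
    best=min((minimize(cost,[x,y,yaw+d],method='Nelder-Mead',options=dict(initial_simplex=[[x,y,yaw+d],[x+6,y,yaw+d],[x,y+6,yaw+d],[x,y,yaw+d+.3]],xatol=.05,fatol=1e-4)) for d in (-.4,0,.4)),key=lambda o:o.fun)
    return best.x,best.fun
E
python3 - <<'E'
from h import *
for n in ['scene','top']:
    p=imaging.get_image(n)
    print(n,fitcap(p,448.5,280,-0.95))
    f=lambda X,Y,x0,y0,s:((Y+.5)/s-.5+y0,(X+.5)/s-.5+x0)
    if n=='top':
        pts=[(158,82),(232,222)]; o=(335,143); wc=(193,153)
    else: pts=[(487,120),(700,180)]; o=(265-64,210); wc=(974-384+384,0); wc=(590,158)
    w=[to_world(p,*f(X,Y,*o,6),86) for X,Y in pts]
    print('slots',[a.round(1) for a in w],'mid',((w[0]+w[1])/2).round(1),'ang',np.degrees(np.arctan2(*(w[0]-w[1])[[1,0]])))
    print('white',to_world(p,*f(*wc,o[0],o[1],6),81).round(1))
    for s in spot_point(p,'mouth')[:1]+spot_point(p,'cartridge')[:1]+spot_point(p,'lock')[:1]: print(s['score'],to_world(p,*s['point'],86).round(1))
    # white blob centroid
    im=p['img'].astype(int); u,v=to_pix(p,[609,-156,81])[0].astype(int)
    sub=im[v-25:v+25,u-25:u+25]; m=(sub.min(2)>200) if n=='top' else (sub.min(2)>170)
    k,l,st,ce=cv2.connectedComponentsWithStats(m.astype(np.uint8)); j=1+np.argmax(st[1:,4]); print('blob',st[j],to_world(p,ce[j][1]+v-25,ce[j][0]+u-25,81).round(1))
E
```

```text
scene (array([446.93709234, 278.47461502,  -0.95594319]), np.float64(503.03266712719693))
slots [array([ 571.3, -167.8,   86. ]), array([ 646.4, -130. ,   86. ])] mid [ 608.9 -148.9   86. ] ang -153.29644604019285
white [ 607.5 -149.    81. ]
0.96 [ 605.6 -144.    86. ]
0.59 [ 603.8 -154.2   86. ]
0.9 [ 616.5 -157.7   86. ]
blob [ 17  17  22  15 261] [ 606.9 -149.6   81. ]
top (array([447.76826271, 277.66016971,  -0.97147494]), np.float64(1.9035122954155999))
slots [array([ 640.9, -133. ,   86. ]), array([ 574.9, -165.2,   86. ])] mid [ 607.9 -149.1   86. ] ang 26.047135597789534
white [ 608.3 -148.9   81. ]
0.89 [ 612.9 -151.    86. ]
0.95 [ 605.9 -147.2   86. ]
0.74 [ 611.  -143.2   86. ]
blob [ 15  18  17  17 229] [ 608.  -148.9   81. ]
```

```bash
cat >> h.py <<'E'
from scipy.spatial.transform import Rotation as Ro
def st():
    s=r.get_state(); M=Ro.from_quat(s['tool_rot']).as_matrix()
    print('t',round(s['time_s'],2),'tcp',np.round(s['tcp_pos'],2),'xang',round(np.arctan2(M[1,0],M[0,0]),4),'zax',M[:,2].round(4),'j',np.round(s['joint_positions'],3),'F',np.round(s['contact_force'],1),'T',np.round(s['torque'],2),'w',round(s['width'],1))
    return s,M
def plan(target,xang,n,lag=0):
    """rows in round units to go to target pos/xang (tool down) from the measured pose"""
    s,M=st(); pos=np.array(s['tcp_pos']);a=np.arctan2(M[1,0],M[0,0])
    da=(xang-a+np.pi)%(2*np.pi)-np.pi
    d=(np.array(target)-pos)
    for i in range(n):
        aa=a+da*i/n; c,q=np.cos(aa),np.sin(aa)
        Rm=np.array([[c,q,0],[q,-c,0],[0,0,-1.]])
        v=Rm.T@(d/n)/60
        print(i,'xyz',v.round(3),'rz',round(-np.degrees(da)/n/6,3))
    return
E
python3 -c "
from h import *
s,M=st(); print(M.round(3))"
```

```text
t 1.3 tcp [ 212.83 -640.56  231.27] xang -1.25 zax [-0.e+00  1.e-04 -1.e+00] j [-1.288  0.116  1.442  0.     1.584 -0.038] F [-0.2  0.2  0.2] T [ 0.06 -0.02 -0.04] w 85.3
[[ 0.315 -0.949 -0.   ]
 [-0.949 -0.315  0.   ]
 [-0.    -0.    -1.   ]]
```

```bash
python3 -c "
from h import *
plan([425,-130,231],-0.25,10)"
```

```text
t 1.3 tcp [ 212.83 -640.56  231.27] xang -1.25 zax [-0.e+00  1.e-04 -1.e+00] j [-1.288  0.116  1.442  0.     1.584 -0.038] F [-0.2  0.2  0.2] T [ 0.06 -0.02 -0.04] w 85.3
0 xyz [-0.696 -0.604  0.   ] rz -0.955
1 xyz [-0.632 -0.67   0.   ] rz -0.955
2 xyz [-0.562 -0.73   0.   ] rz -0.955
3 xyz [-0.486 -0.783  0.   ] rz -0.955
4 xyz [-0.406 -0.827  0.   ] rz -0.955
5 xyz [-0.321 -0.864  0.   ] rz -0.955
6 xyz [-0.233 -0.891  0.   ] rz -0.955
7 xyz [-0.143 -0.91   0.   ] rz -0.955
8 xyz [-0.052 -0.92   0.   ] rz -0.955
9 xyz [ 0.04  -0.921  0.   ] rz -0.955
```

Request:
{"op": "apply_moves", "data": {
  "motion": [
    {"x": -0.7,"y": -0.6,"rz": -1},
    {"x": -0.63,"y": -0.67,"rz": -1},
    {"x": -0.56,"y": -0.73,"rz": -1},
    {"x": -0.49,"y": -0.78,"rz": -1},
    {"x": -0.41,"y": -0.83,"rz": -1},
    {"x": -0.32,"y": -0.86,"rz": -1},
    {"x": -0.23,"y": -0.89,"rz": -1},
    {"x": -0.14,"y": -0.91,"rz": -1}
  ]
}}

```text
invalid input
```

```bash
python3 -c "
from h import *
plan([447.3,278,120],0.608,10)"
```

```text
t 1.3 tcp [ 212.83 -640.56  231.27] xang -1.25 zax [-0.e+00  1.e-04 -1.e+00] j [-1.288  0.116  1.442  0.     1.584 -0.038] F [-0.2  0.2  0.2] T [ 0.06 -0.02 -0.04] w 85.3
0 xyz [-1.33  -0.854  0.185] rz -1.774
1 xyz [-1.149 -1.085  0.185] rz -1.774
2 xyz [-0.929 -1.278  0.185] rz -1.774
3 xyz [-0.677 -1.428  0.185] rz -1.774
4 xyz [-0.401 -1.528  0.185] rz -1.774
5 xyz [-0.112 -1.576  0.185] rz -1.774
6 xyz [ 0.181 -1.57   0.185] rz -1.774
7 xyz [ 0.468 -1.509  0.185] rz -1.774
8 xyz [ 0.738 -1.397  0.185] rz -1.774
9 xyz [ 0.984 -1.236  0.185] rz -1.774
```

Every key is probably needed in each row.

Request:
{"op": "apply_moves", "data": {
  "motion": [
    {"x": -0.7,"y": -0.6,"z": 0,"rx": 0,"ry": 0,"rz": -1,"gripper": 85},
    {"x": -0.63,"y": -0.67,"z": 0,"rx": 0,"ry": 0,"rz": -1,"gripper": 85},
    {"x": -0.56,"y": -0.73,"z": 0,"rx": 0,"ry": 0,"rz": -1,"gripper": 85},
    {"x": -0.49,"y": -0.78,"z": 0,"rx": 0,"ry": 0,"rz": -1,"gripper": 85},
    {"x": -0.41,"y": -0.83,"z": 0,"rx": 0,"ry": 0,"rz": -1,"gripper": 85},
    {"x": -0.32,"y": -0.86,"z": 0,"rx": 0,"ry": 0,"rz": -1,"gripper": 85},
    {"x": -0.23,"y": -0.89,"z": 0,"rx": 0,"ry": 0,"rz": -1,"gripper": 85},
    {"x": -0.14,"y": -0.91,"z": 0,"rx": 0,"ry": 0,"rz": -1,"gripper": 85}
  ]
}}

```text
time_s: 2.3
tcp_pos: [373.6, -218.3, 230.8]
tool_rot: [0.981, -0.194, 0.001, -0.0]
contact_force: [1.3, 0.0, -0.0]
width: 85.2
```

```bash
python3 -c "
from h import *
plan([447.3,278,120],0.608,11)"
```

```text
t 2.3 tcp [ 373.63 -218.28  230.76] xang -0.3914 zax [ 0.0018 -0.     -1.    ] j [-5.880e-01 -4.340e-01  1.929e+00  1.000e-03  1.645e+00 -1.970e-01] F [ 1.3  0.  -0. ] T [ 0.02 -0.03 -0.01] w 85.2
0 xyz [-0.184 -0.738  0.168] rz -0.868
1 xyz [-0.116 -0.751  0.168] rz -0.868
2 xyz [-0.047 -0.759  0.168] rz -0.868
3 xyz [ 0.022 -0.76   0.168] rz -0.868
4 xyz [ 0.091 -0.755  0.168] rz -0.868
5 xyz [ 0.159 -0.743  0.168] rz -0.868
6 xyz [ 0.225 -0.726  0.168] rz -0.868
7 xyz [ 0.29  -0.703  0.168] rz -0.868
8 xyz [ 0.353 -0.673  0.168] rz -0.868
9 xyz [ 0.413 -0.638  0.168] rz -0.868
10 xyz [ 0.469 -0.598  0.168] rz -0.868
```

Request:
{"op": "apply_moves", "data": {
  "motion": [
    {"x": -0.18,"y": -0.74,"z": 0.15,"rx": 0,"ry": 0,"rz": -0.9,"gripper": 50},
    {"x": -0.12,"y": -0.78,"z": 0.15,"rx": 0,"ry": 0,"rz": -0.9,"gripper": 50},
    {"x": -0.05,"y": -0.78,"z": 0.15,"rx": 0,"ry": 0,"rz": -0.9,"gripper": 50},
    {"x": 0.02,"y": -0.78,"z": 0.15,"rx": 0,"ry": 0,"rz": -0.9,"gripper": 50},
    {"x": 0.09,"y": -0.78,"z": 0.15,"rx": 0,"ry": 0,"rz": -0.9,"gripper": 50},
    {"x": 0.16,"y": -0.76,"z": 0.15,"rx": 0,"ry": 0,"rz": -0.9,"gripper": 50},
    {"x": 0.23,"y": -0.74,"z": 0.15,"rx": 0,"ry": 0,"rz": -0.9,"gripper": 50},
    {"x": 0.3,"y": -0.7,"z": 0.15,"rx": 0,"ry": 0,"rz": -0.9,"gripper": 50}
  ]
}}

```text
time_s: 3.3
tcp_pos: [420.4, 164.5, 159.5]
tool_rot: [0.981, 0.193, 0.005, 0.001]
contact_force: [0.6, -0.9, -0.3]
width: 49.9
```

```bash
python3 -c "
from h import *
plan([447.3,278,80],0.608,4)"
```

```text
t 3.3 tcp [420.36 164.47 159.46] xang 0.3893 zax [ 1.010e-02 -8.000e-04 -9.999e-01] j [ 0.319 -0.371  1.999 -0.004  1.504 -0.07 ] F [ 0.6 -0.9 -0.3] T [-0.05 -0.01 -0.  ] w 49.9
0 xyz [ 0.283 -0.395  0.331] rz -0.522
1 xyz [ 0.305 -0.379  0.331] rz -0.522
2 xyz [ 0.325 -0.362  0.331] rz -0.522
3 xyz [ 0.344 -0.343  0.331] rz -0.522
```

```bash
cat >> h.py <<'E'
def plan(target,xang,n):
    s,M=st(); pos=np.array(s['tcp_pos'])
    c,q=np.cos(xang),np.sin(xang); T=np.array([[c,q,0],[q,-c,0],[0,0,-1.]])
    d=np.array(target)-pos; rv=Ro.from_matrix(M.T@T).as_rotvec()
    for i in range(n):
        Mi=M@Ro.from_rotvec(rv*i/n).as_matrix()
        print(i,'xyz',(Mi.T@(d/n)/60).round(3),'rot',(np.degrees(rv)/n/6).round(3))
E
python3 -c "
from h import *
plan([447.3,278,80],0.608,5)"
```

```text
t 3.3 tcp [420.36 164.47 159.46] xang 0.3893 zax [ 1.010e-02 -8.000e-04 -9.999e-01] j [ 0.319 -0.371  1.999 -0.004  1.504 -0.07 ] F [ 0.6 -0.9 -0.3] T [-0.05 -0.01 -0.  ] w 49.9
0 xyz [ 0.224 -0.317  0.265] rot [ 0.011 -0.016 -0.418]
1 xyz [ 0.238 -0.307  0.265] rot [ 0.011 -0.016 -0.418]
2 xyz [ 0.252 -0.296  0.265] rot [ 0.011 -0.016 -0.418]
3 xyz [ 0.265 -0.284  0.265] rot [ 0.011 -0.016 -0.418]
4 xyz [ 0.278 -0.272  0.265] rot [ 0.011 -0.016 -0.418]
```

Request:
{"op": "apply_moves", "data": {
  "motion": [
    {"x": 0.23,"y": -0.33,"z": 0.27,"rx": 0.01,"ry": -0.02,"rz": -0.43,"gripper": 50},
    {"x": 0.24,"y": -0.32,"z": 0.27,"rx": 0.01,"ry": -0.02,"rz": -0.43,"gripper": 50},
    {"x": 0.25,"y": -0.3,"z": 0.27,"rx": 0.01,"ry": -0.02,"rz": -0.43,"gripper": 50},
    {"x": 0.27,"y": -0.29,"z": 0.27,"rx": 0.01,"ry": -0.02,"rz": -0.43,"gripper": 50},
    {"x": 0.28,"y": -0.28,"z": 0.27,"rx": 0.01,"ry": -0.02,"rz": -0.43,"gripper": 50}
  ]
}}

```text
time_s: 3.92
tcp_pos: [446.2, 287.1, 77.3]
tool_rot: [0.951, 0.308, 0.0, 0.0]
contact_force: [0.7, -0.0, 0.1]
width: 49.9
```

```bash
python3 -c "
from h import *
plan([447.3,278,50],0.608,1)
p=shot('scene','s2.png');q=shot('top','t2.png')
cv2.imwrite('pics/e.png',np.hstack([cv2.resize(i['img'][y-40:y+30,x-35:x+35,::-1],None,fx=5.7,fy=5.7,interpolation=cv2.INTER_CUBIC) for i,y,x in [(q,225,219),(p,160,378)]]))
plan([447.3,278,50],0.608,2)
"
```

```text
t 3.92 tcp [446.16 287.14  77.32] xang 0.6265 zax [ 8.e-04 -1.e-04 -1.e+00] j [ 5.240e-01 -1.160e-01  1.928e+00 -1.000e-03  1.329e+00 -1.020e-01] F [ 0.7 -0.   0.1] T [-0.02 -0.02  0.02] w 49.9
0 xyz [-0.074  0.134  0.455] rot [ 0.006 -0.006  0.177]
t 4.03 tcp [445.43 287.43  75.82] xang 0.6274 zax [-0.0018 -0.0013 -1.    ] j [ 0.525 -0.114  1.928 -0.     1.329 -0.102] F [-0.1 -0.  -0.4] T [-0.01  0.02  0.02] w 49.8
0 xyz [-0.033  0.073  0.215] rot [-0.     0.011  0.092]
1 xyz [-0.033  0.073  0.215] rot [-0.     0.011  0.092]
```

View pics/e.png

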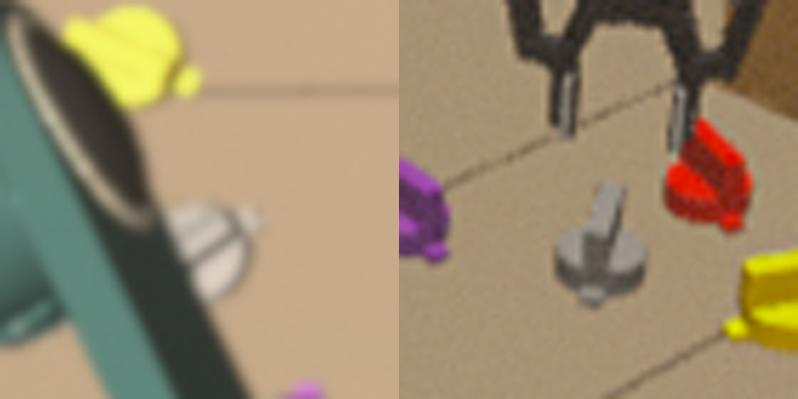

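Request:
{"op": "apply_moves", "data": {
  "motion": [
    {"x": -0.04,"y": 0.08,"z": 0.22,"rx": 0,"ry": 0.01,"rz": 0.1,"gripper": 50},
    {"x": -0.03,"y": 0.07,"z": 0.2,"rx": 0,"ry": 0.01,"rz": 0.08,"gripper": 50},
    {"x": 0,"y": 0,"z": 0,"rx": 0,"ry": 0,"rz": 0,"gripper": 50}
  ]
}}

```text
time_s: 4.4
tcp_pos: [447.3, 275.9, 49.4]
tool_rot: [0.955, 0.298, 0.0, 0.0]
contact_force: [0.4, -0.3, 0.2]
width: 50.1
```

```bash
python3 -c "
from h import *
plan([447.3,278,20.5],0.608,2)
"
```

```text
t 4.4 tcp [447.31 275.89  49.38] xang 0.6054 zax [ 5.e-04 -1.e-04 -1.e+00] j [ 0.504 -0.1    1.962 -0.     1.279 -0.101] F [ 0.4 -0.3  0.2] T [ 0.05  0.03 -0.03] w 50.1
0 xyz [ 0.01  -0.015  0.241] rot [ 0.002 -0.002 -0.012]
1 xyz [ 0.01  -0.015  0.241] rot [ 0.002 -0.002 -0.012]
```

Request:
{"op": "apply_moves", "data": {
  "motion": [
    {"x": 0.01,"y": -0.01,"z": 0.24,"rx": 0,"ry": 0,"rz": 0,"gripper": 50},
    {"x": 0.01,"y": -0.02,"z": 0.2,"rx": 0,"ry": 0,"rz": 0,"gripper": 50},
    {"x": 0,"y": 0,"z": 0,"rx": 0,"ry": 0,"rz": 0,"gripper": 40}
  ]
}}

```text
time_s: 4.78
tcp_pos: [447.5, 277.7, 21.5]
tool_rot: [0.955, 0.298, 0.001, 0.0]
contact_force: [-0.2, 1.0, -0.1]
width: 39.8
```

```bash
python3 -c "
from h import *
plan([447.3,278,20.5],0.608,1)
"
```

```text
t 4.78 tcp [447.5  277.71  21.54] xang 0.6043 zax [ 1.2e-03  3.0e-04 -1.0e+00] j [ 0.507 -0.068  1.981 -0.     1.227 -0.097] F [-0.2  1.  -0.1] T [ 0.02 -0.06 -0.02] w 39.8
0 xyz [-0.    -0.006  0.017] rot [ 0.004 -0.011 -0.035]
```

Request:
{"op": "apply_moves", "data": {
  "motion": [
    {"x": 0,"y": -0.01,"z": 0,"rx": 0,"ry": 0,"rz": -0.04,"gripper": 25},
    {"x": 0,"y": 0,"z": 0,"rx": 0,"ry": 0,"rz": 0,"gripper": 16},
    {"x": 0,"y": 0,"z": 0,"rx": 0,"ry": 0,"rz": 0,"gripper": 0},
    {"x": 0,"y": 0,"z": 0,"rx": 0,"ry": 0,"rz": 0,"gripper": 0},
    {"x": 0,"y": 0,"z": 0,"rx": 0,"ry": 0,"rz": 0,"gripper": 0}
  ]
}}

```text
time_s: 5.4
tcp_pos: [447.4, 278.6, 22.3]
tool_rot: [0.954, 0.3, 0.001, -0.0]
contact_force: [-0.5, 0.4, -1.3]
width: 12.4
```

```bash
python3 -c "
from h import *
plan([608,-149,210],2.033,14)
"
```

```text
t 5.4 tcp [447.43 278.62  22.29] xang 0.6092 zax [ 2.1e-03  8.0e-04 -1.0e+00] j [ 0.509 -0.069  1.98  -0.     1.227 -0.1  ] F [-0.5  0.4 -1.3] T [-0.04 -0.03  0.  ] w 12.4
0 xyz [-0.134  0.527 -0.223] rot [ 0.001 -0.001 -0.971]
1 xyz [-0.187  0.511 -0.224] rot [ 0.001 -0.001 -0.971]
2 xyz [-0.238  0.489 -0.224] rot [ 0.001 -0.001 -0.971]
3 xyz [-0.286  0.462 -0.224] rot [ 0.001 -0.001 -0.971]
4 xyz [-0.332  0.431 -0.224] rot [ 0.001 -0.001 -0.971]
5 xyz [-0.374  0.395 -0.224] rot [ 0.001 -0.001 -0.971]
6 xyz [-0.412  0.355 -0.224] rot [ 0.001 -0.001 -0.971]
7 xyz [-0.446  0.311 -0.224] rot [ 0.001 -0.001 -0.971]
8 xyz [-0.475  0.264 -0.224] rot [ 0.001 -0.001 -0.971]
9 xyz [-0.5    0.215 -0.224] rot [ 0.001 -0.001 -0.971]
10 xyz [-0.519  0.163 -0.224] rot [ 0.001 -0.001 -0.971]
11 xyz [-0.533  0.109 -0.224] rot [ 0.001 -0.001 -0.971]
12 xyz [-0.541  0.055 -0.224] rot [ 0.001 -0.001 -0.971]
13 xyz [-0.544 -0.001 -0.224] rot [ 0.001 -0.001 -0.971]
```

Request:
{"op": "apply_moves", "data": {
  "motion": [
    {"x": 0,"y": 0,"z": -0.5,"rx": 0,"ry": 0,"rz": 0,"gripper": 0},
    {"x": 0,"y": 0,"z": -0.8,"rx": 0,"ry": 0,"rz": 0,"gripper": 0},
    {"x": 0,"y": 0,"z": -0.8,"rx": 0,"ry": 0,"rz": 0,"gripper": 0},
    {"x": 0,"y": 0,"z": -0.5,"rx": 0,"ry": 0,"rz": 0,"gripper": 0},
    {"x": 0,"y": 0,"z": 0,"rx": 0,"ry": 0,"rz": 0,"gripper": 0}
  ]
}}

```text
time_s: 6.02
tcp_pos: [446.4, 278.0, 182.0]
tool_rot: [0.954, 0.3, 0.0, 0.0]
contact_force: [-0.0, 0.0, -1.7]
width: 12.5
```

```bash
python3 -c "
from h import *
p=shot('scene','s3.png')
cv2.imwrite('pics/e.png',cv2.resize(p['img'][80:230,300:450,::-1],None,fx=4,fy=4,interpolation=cv2.INTER_CUBIC))
plan([608,-149,180],2.033,15)
"
```

```text
t 6.08 tcp [445.97 277.82 180.41] xang 0.6091 zax [-0.0015 -0.0012 -1.    ] j [ 0.509 -0.195  1.826 -0.     1.513 -0.1  ] F [ 0.2 -0.1 -1.7] T [0.03 0.03 0.01] w 12.4
0 xyz [-0.124  0.492  0.001] rot [-0.001  0.001 -0.906]
1 xyz [-0.17   0.478  0.001] rot [-0.001  0.001 -0.906]
2 xyz [-0.214  0.46   0.001] rot [-0.001  0.001 -0.906]
3 xyz [-0.257  0.437  0.001] rot [-0.001  0.001 -0.906]
4 xyz [-0.297  0.411  0.001] rot [-0.001  0.001 -0.906]
5 xyz [-0.335  0.381  0.001] rot [-0.001  0.001 -0.906]
6 xyz [-0.369  0.348  0.001] rot [-0.001  0.001 -0.906]
7 xyz [-0.401  0.311  0.001] rot [-0.001  0.001 -0.906]
8 xyz [-0.428  0.272  0.001] rot [-0.001  0.001 -0.906]
9 xyz [-0.452  0.23   0.001] rot [-0.001  0.001 -0.906]
10 xyz [-0.472  0.186  0.001] rot [-0.001  0.001 -0.906]
11 xyz [-0.487  0.14   0.001] rot [-0.001  0.001 -0.906]
12 xyz [-0.499  0.094  0.001] rot [-0.001  0.001 -0.906]
13 xyz [-0.505  0.046  0.001] rot [-0.001  0.001 -0.906]
14 xyz [-0.507 -0.002  0.001] rot [-0.001  0.001 -0.906]
```

View pics/e.png

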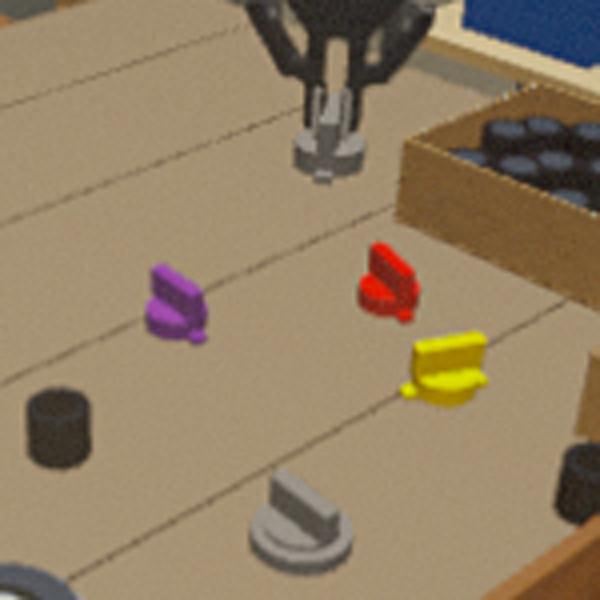

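The cap is held (crop 330,155); the others stay put.

Request:
{"op": "apply_moves", "data": {
  "motion": [
    {"x": -0.12,"y": 0.49,"z": 0,"rx": 0,"ry": 0,"rz": -0.9,"gripper": 0},
    {"x": -0.17,"y": 0.48,"z": 0,"rx": 0,"ry": 0,"rz": -0.9,"gripper": 0},
    {"x": -0.21,"y": 0.46,"z": 0,"rx": 0,"ry": 0,"rz": -0.9,"gripper": 0},
    {"x": -0.26,"y": 0.44,"z": 0,"rx": 0,"ry": 0,"rz": -0.9,"gripper": 0},
    {"x": -0.3,"y": 0.41,"z": 0,"rx": 0,"ry": 0,"rz": -0.9,"gripper": 0},
    {"x": -0.33,"y": 0.38,"z": 0,"rx": 0,"ry": 0,"rz": -0.9,"gripper": 0},
    {"x": -0.37,"y": 0.35,"z": 0,"rx": 0,"ry": 0,"rz": -0.9,"gripper": 0},
    {"x": -0.4,"y": 0.31,"z": 0,"rx": 0,"ry": 0,"rz": -0.9,"gripper": 0}
  ]
}}

```text
time_s: 7.08
tcp_pos: [532.1, 44.5, 164.5]
tool_rot: [0.768, 0.64, -0.009, -0.004]
contact_force: [-0.3, 0.6, -1.9]
width: 12.9
```

```bash
python3 -c "
from h import *
plan([608,-149,165],2.033,8)
"
```

```text
t 7.08 tcp [532.08  44.51 164.46] xang 1.3904 zax [-0.0196 -0.0051 -0.9998] j [ 0.038 -0.155  1.818 -0.004  1.499 -1.352] F [-0.3  0.6 -1.9] T [-0.02 -0.05  0.  ] w 12.9
0 xyz [-0.368  0.228 -0.002] rot [-0.024  0.003 -0.767]
1 xyz [-0.385  0.198 -0.002] rot [-0.024  0.003 -0.767]
2 xyz [-0.4    0.166 -0.001] rot [-0.024  0.003 -0.767]
3 xyz [-0.412  0.133 -0.001] rot [-0.024  0.003 -0.767]
4 xyz [-0.421  0.1   -0.001] rot [-0.024  0.003 -0.767]
5 xyz [-0.428  0.066 -0.001] rot [-0.024  0.003 -0.767]
6 xyz [-0.432  0.031 -0.001] rot [-0.024  0.003 -0.767]
7 xyz [-0.433 -0.003 -0.001] rot [-0.024  0.003 -0.767]
```

Request:
{"op": "apply_moves", "data": {
  "motion": [
    {"x": -0.37,"y": 0.23,"z": -0.03,"rx": -0.03,"ry": 0,"rz": -0.77,"gripper": 0},
    {"x": -0.39,"y": 0.2,"z": -0.03,"rx": -0.03,"ry": 0,"rz": -0.77,"gripper": 0},
    {"x": -0.4,"y": 0.17,"z": -0.03,"rx": -0.03,"ry": 0,"rz": -0.77,"gripper": 0},
    {"x": -0.41,"y": 0.13,"z": -0.03,"rx": -0.03,"ry": 0,"rz": -0.77,"gripper": 0},
    {"x": -0.42,"y": 0.1,"z": -0.03,"rx": -0.03,"ry": 0,"rz": -0.77,"gripper": 0},
    {"x": -0.42,"y": 0.06,"z": -0.03,"rx": -0.03,"ry": 0,"rz": -0.77,"gripper": 0},
    {"x": -0.35,"y": 0.03,"z": -0.03,"rx": -0.03,"ry": 0,"rz": -0.6,"gripper": 0},
    {"x": -0.1,"y": 0,"z": 0,"rx": 0,"ry": 0,"rz": 0,"gripper": 0}
  ]
}}

```text
time_s: 8.07
tcp_pos: [597.6, -131.6, 159.2]
tool_rot: [0.56, 0.829, -0.005, -0.008]
contact_force: [0.6, 0.3, -0.7]
width: 13.2
```

```bash
python3 -c "
from h import *
plan([608,-149,130],2.033,2)
"
```

```text
t 8.07 tcp [ 597.63 -131.63  159.17] xang 1.9538 zax [-1.820e-02  5.000e-04 -9.998e-01] j [-0.257  0.019  1.661 -0.004  1.48  -2.21 ] F [ 0.6  0.3 -0.7] T [-0.01  0.05 -0.03] w 13.2
0 xyz [-0.168  0.03   0.241] rot [-0.078 -0.038 -0.378]
1 xyz [-0.168  0.021  0.242] rot [-0.078 -0.038 -0.378]
```

Request:
{"op": "apply_moves", "data": {
  "motion": [
    {"x": -0.17,"y": 0.03,"z": 0.1,"rx": -0.08,"ry": -0.04,"rz": -0.38,"gripper": 0},
    {"x": -0.17,"y": 0.02,"z": 0.1,"rx": -0.08,"ry": -0.04,"rz": -0.38,"gripper": 0},
    {"x": 0,"y": 0,"z": 0,"rx": 0,"ry": 0,"rz": 0,"gripper": 0}
  ]
}}

```text
time_s: 8.45
tcp_pos: [606.9, -148.3, 142.6]
tool_rot: [0.527, 0.85, -0.0, -0.002]
contact_force: [-0.4, -0.2, -1.7]
width: 12.7
```

```bash
python3 -c "
from h import *
plan([608,-149,125],2.033,2)
p=shot('scene','s4.png');q=shot('top','t4.png')
cv2.imwrite('pics/e.png',np.hstack([cv2.resize(i['img'][y-45:y+45,x-40:x+40,::-1],None,fx=5,fy=5,interpolation=cv2.INTER_CUBIC) for i,y,x in [(q,170,365),(p,225,300)]]))
"
```

```text
t 8.45 tcp [ 606.91 -148.32  142.58] xang 2.0303 zax [-0.0043  0.0015 -1.    ] j [-0.281  0.048  1.659  0.     1.44  -2.311] F [-0.4 -0.2 -1.7] T [ 0.05 -0.   -0.02] w 12.7
0 xyz [-0.01   0.006  0.146] rot [-0.015 -0.015 -0.013]
1 xyz [-0.009  0.006  0.146] rot [-0.015 -0.015 -0.013]
```

View pics/e.png

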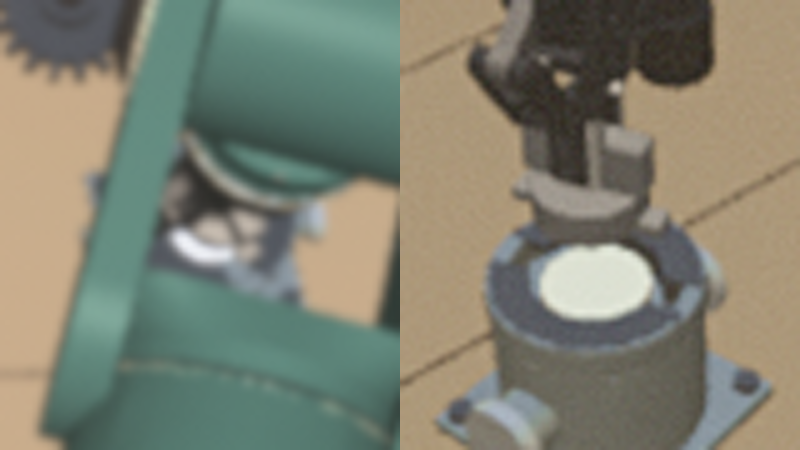

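```bash
cat > ov.py <<'E'
from h import *
import sys
def overlay(img,p,X,Y,yaw,z0,cx,cy,fn,half=32,f=9,slot=None):
    im=cv2.resize(img[cy-half:cy+half,cx-half:cx+half,::-1],None,fx=f,fy=f,interpolation=cv2.INTER_CUBIC)
    def dr(P,col):
        q=(to_pix(p,P)-[cx-half,cy-half]+.5)*f-.5
        cv2.polylines(im,[cv2.convexHull(q.astype(np.int32))],True,col,1)
    for P in cap_parts(X,Y,yaw,z0): dr(P,(0,255,0))
    if slot:
        mx,my,a=slot
        t=np.linspace(0,2*np.pi,60)
        dr([(mx+48*np.cos(k),my+48*np.sin(k),86) for k in t],(0,0,255))
        dr([(mx+24*np.cos(k),my+24*np.sin(k),81) for k in t],(0,0,255))
        for s in (0,np.pi): dr(poly(mx,my,a+s,[(28,-8.25),(36,-8.25),(36,8.25),(28,8.25)],86),(255,0,255))
    cv2.imwrite(fn,im)
E
python3 -c "
from ov import *
p=imaging.get_image('scene')
s,M=st(); t=s['tcp_pos']
overlay(p['img'],p,t[0],t[1],2.0303-np.pi/2,t[2]-22.3,300,225,'pics/f.png',slot=(608,-149,.4625))
"
```

```text
t 8.6 tcp [ 607.28 -148.02  143.99] xang 2.031 zax [-0.0026  0.001  -1.    ] j [-0.28   0.046  1.658  0.     1.44  -2.311] F [ 0.5 -0.5 -1.7] T [-0.04  0.01 -0.04] w 12.7
```

View pics/f.png

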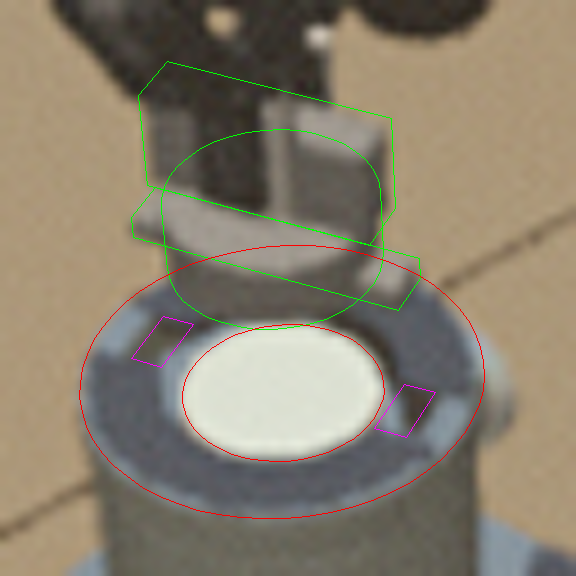

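Request:
{"op": "apply_moves", "data": {
  "motion": [
    {"x": -0.01,"y": 0,"z": 0.25,"rx": 0,"ry": -0.02,"rz": 0,"gripper": 0},
    {"x": -0.01,"y": 0,"z": 0.22,"rx": 0,"ry": 0,"rz": 0,"gripper": 0},
    {"x": 0,"y": 0,"z": 0,"rx": 0,"ry": 0,"rz": 0,"gripper": 0}
  ]
}}

```text
time_s: 8.98
tcp_pos: [607.4, -148.3, 113.5]
tool_rot: [0.527, 0.85, -0.001, -0.001]
contact_force: [-0.7, 0.5, -1.0]
width: 12.9
```

```bash
python3 -c "
from ov import *
p=imaging.get_image('scene')
plan([608,-149,108],2.033,1)
s,M=st(); t=s['tcp_pos']
overlay(p['img'],p,t[0],t[1],2.0303-np.pi/2,t[2]-22.3,300,225,'pics/f2.png',slot=(608,-149,.4625))
"
```

```text
t 9.03 tcp [ 607.62 -148.37  114.17] xang 2.0303 zax [-0.0014 -0.001  -1.    ] j [-2.800e-01  6.500e-02  1.688e+00 -1.000e-03  1.390e+00 -2.310e+00] F [ 0.4  0.3 -0.7] T [ 0.02  0.01 -0.06] w 12.8
0 xyz [-0.012  0.001  0.103] rot [-0.016  0.003 -0.026]
t 9.03 tcp [ 607.62 -148.37  114.17] xang 2.0303 zax [-0.0014 -0.001  -1.    ] j [-2.800e-01  6.500e-02  1.688e+00 -1.000e-03  1.390e+00 -2.310e+00] F [ 0.4  0.3 -0.7] T [ 0.02  0.01 -0.06] w 12.8
```

View pics/f2.png

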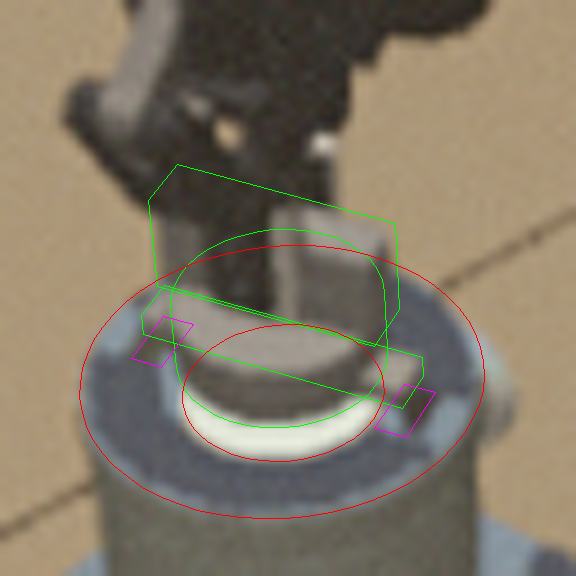

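Request:
{"op": "apply_moves", "data": {
  "motion": [
    {"x": -0.01,"y": 0,"z": 0.05,"rx": -0.01,"ry": 0,"rz": -0.02,"gripper": 0},
    {"x": 0,"y": 0,"z": 0.04,"rx": 0,"ry": 0,"rz": 0,"gripper": 0}
  ]
}}

```text
time_s: 9.28
tcp_pos: [608.2, -149.0, 109.2]
tool_rot: [0.527, 0.85, -0.0, 0.0]
contact_force: [-0.2, -0.0, -1.2]
width: 12.5
```

```bash
python3 -c "
from ov import *
plan([608,-149,105],2.033,1)"
```

```text
t 9.28 tcp [ 608.23 -149.04  109.21] xang 2.0324 zax [ 5.e-04 -8.e-04 -1.e+00] j [-2.810e-01  6.900e-02  1.692e+00 -1.000e-03  1.380e+00 -2.313e+00] F [-0.2 -0.  -1.2] T [ 0.   -0.01 -0.02] w 12.5
0 xyz [ 0.002 -0.003  0.07 ] rot [ 0.001  0.009 -0.006]
```

Request:
{"op": "apply_moves", "data": {
  "motion": [
    {"x": 0,"y": 0,"z": 0.04,"rx": 0,"ry": 0,"rz": 0,"gripper": 0},
    {"x": 0,"y": 0,"z": 0.04,"rx": 0,"ry": 0,"rz": 0,"gripper": 0}
  ]
}}

```text
time_s: 9.52
tcp_pos: [608.3, -149.1, 104.4]
tool_rot: [0.527, 0.85, -0.0, 0.001]
contact_force: [-0.6, -0.7, -1.3]
width: 13.2
```

```bash
python3 -c "
from ov import *
plan([608,-149,105],2.033,1)
p=imaging.get_image('scene')
s,M=st(); t=s['tcp_pos']
overlay(p['img'],p,t[0],t[1],2.0303-np.pi/2,t[2]-22.3,300,225,'pics/f3.png')
"
```

```text
t 9.53 tcp [ 608.34 -149.13  104.42] xang 2.0323 zax [ 1.e-03 -9.e-04 -1.e+00] j [-2.810e-01  7.300e-02  1.696e+00 -1.000e-03  1.371e+00 -2.313e+00] F [-0.6 -0.7 -1.3] T [-0.02  0.08 -0.03] w 13.2
0 xyz [ 0.004 -0.004 -0.01 ] rot [ 0.005  0.012 -0.007]
t 9.57 tcp [ 608.23 -149.1   104.03] xang 2.0323 zax [ 6.e-04 -8.e-04 -1.e+00] j [-2.810e-01  7.300e-02  1.697e+00 -1.000e-03  1.371e+00 -2.313e+00] F [ 0.3 -0.5 -1.8] T [-0.01  0.01 -0.03] w 12.8
```

View pics/f3.png

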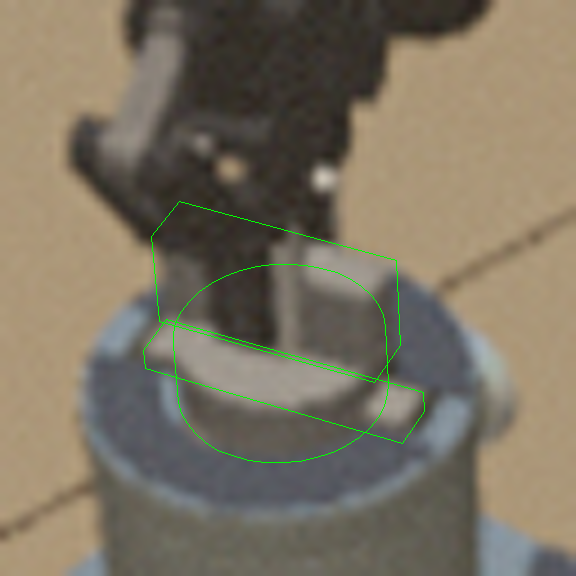

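Request:
{"op": "apply_moves", "data": {
  "motion": [
    {"x": 0,"y": 0,"z": 0.03,"rx": 0,"ry": 0,"rz": 0,"gripper": 0},
    {"x": 0,"y": 0,"z": 0.03,"rx": 0,"ry": 0,"rz": 0,"gripper": 0}
  ]
}}

```text
time_s: 9.82
tcp_pos: [608.4, -149.1, 100.9]
tool_rot: [0.527, 0.85, -0.0, 0.001]
contact_force: [-2.4, 0.3, 3.4]
width: 12.4
```

```bash
python3 -c "
from ov import *
s,M=st(); t=s['tcp_pos']
"
```

```text
t 9.82 tcp [ 608.43 -149.15  100.87] xang 2.0323 zax [ 0.0012 -0.001  -1.    ] j [-2.810e-01  7.500e-02  1.700e+00 -1.000e-03  1.365e+00 -2.313e+00] F [-2.4  0.3  3.4] T [ 0.2   0.47 -0.03] w 12.4
```

Request:
{"op": "apply_moves", "data": {
  "motion": [
    {"x": 0,"y": 0,"z": 0.03,"rx": 0,"ry": 0,"rz": 0,"gripper": 0},
    {"x": 0,"y": 0,"z": 0.02,"rx": 0,"ry": 0,"rz": 0,"gripper": 0}
  ]
}}

```text
time_s: 10.07
tcp_pos: [608.5, -149.1, 98.4]
tool_rot: [0.527, 0.85, -0.0, 0.001]
contact_force: [-3.3, 1.6, 4.3]
width: 12.8
```

```bash
python3 -c "
from ov import *
p=imaging.get_image('scene')
s,M=st(); t=s['tcp_pos']
overlay(p['img'],p,t[0],t[1],2.0303-np.pi/2,t[2]-22.3,300,225,'pics/f4.png')
"
```

```text
t 10.12 tcp [ 608.44 -149.13   98.26] xang 2.0323 zax [ 0.0014 -0.001  -1.    ] j [-2.810e-01  7.700e-02  1.702e+00 -1.000e-03  1.361e+00 -2.313e+00] F [-3.5  0.8  4.3] T [ 0.15  0.52 -0.01] w 12.7
```

View pics/f4.png

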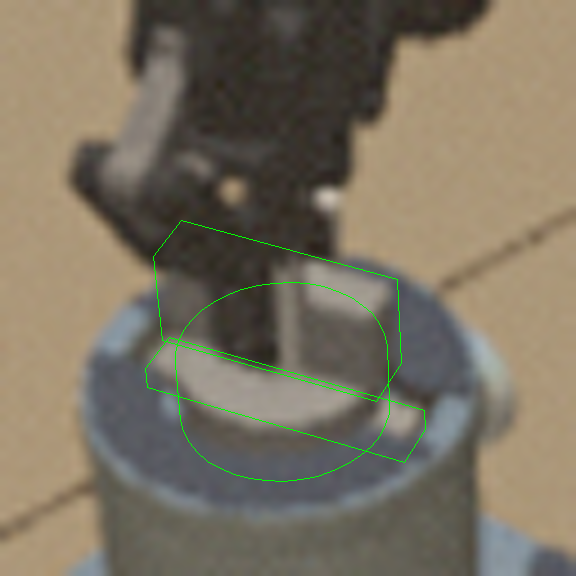

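Request:
{"op": "apply_moves", "data": {
  "motion": [
    {"x": 0.005,"y": -0.01,"z": 0.03,"rx": 0,"ry": 0,"rz": 0,"gripper": 0},
    {"x": 0,"y": 0,"z": 0.02,"rx": 0,"ry": 0,"rz": 0,"gripper": 0},
    {"x": 0,"y": 0,"z": 0.01,"rx": 0,"ry": 0,"rz": 0,"gripper": 0}
  ]
}}

```text
time_s: 10.5
tcp_pos: [608.5, -149.2, 96.2]
tool_rot: [0.527, 0.85, 0.0, 0.002]
contact_force: [-4.7, 1.5, 6.3]
width: 12.7
```

```bash
python3 -c "
from ov import *
p=imaging.get_image('scene')
s,M=st(); t=s['tcp_pos']
overlay(p['img'],p,t[0],t[1],2.0303-np.pi/2,t[2]-22.3,300,225,'pics/f5.png')
"
```

```text
t 10.55 tcp [ 608.48 -149.15   96.18] xang 2.0324 zax [ 0.0038 -0.0013 -1.    ] j [-0.281  0.077  1.705 -0.     1.355 -2.313] F [-3.2  0.9  7.8] T [ 0.28  0.88 -0.04] w 12.5
```

View pics/f5.png

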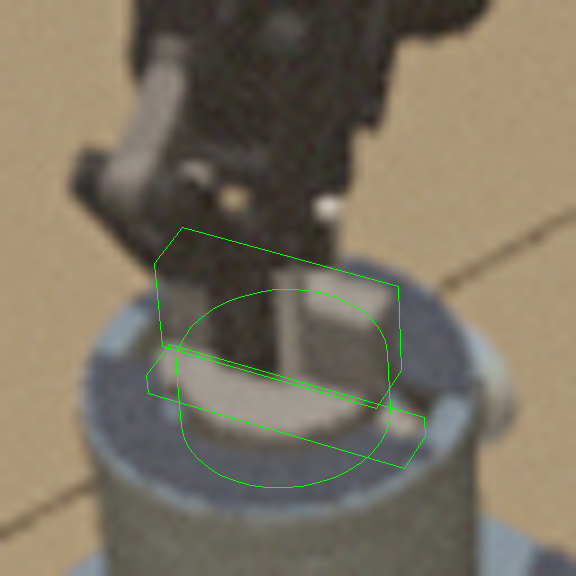

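```bash
python3 -c "
from ov import *
plan([607.3,-149,94.2],2.0324,2)
"
```

```text
t 10.55 tcp [ 608.48 -149.15   96.18] xang 2.0324 zax [ 0.0038 -0.0013 -1.    ] j [-0.281  0.077  1.705 -0.     1.355 -2.313] F [-3.2  0.9  7.8] T [ 0.28  0.88 -0.04] w 12.5
0 xyz [ 0.006 -0.008  0.016] rot [ 0.013  0.014 -0.   ]
1 xyz [ 0.006 -0.008  0.016] rot [ 0.013  0.014 -0.   ]
```

Request:
{"op": "apply_moves", "data": {
  "motion": [
    {"x": 0.01,"y": -0.02,"z": 0.02,"rx": 0.02,"ry": 0.02,"rz": 0,"gripper": 0},
    {"x": 0.005,"y": -0.01,"z": 0.02,"rx": 0.02,"ry": 0.02,"rz": 0,"gripper": 0},
    {"x": 0,"y": 0,"z": 0.02,"rx": 0.01,"ry": 0.01,"rz": 0,"gripper": 0}
  ]
}}

```text
time_s: 10.92
tcp_pos: [608.4, -149.2, 95.2]
tool_rot: [0.527, 0.85, 0.001, 0.001]
contact_force: [-5.9, 0.8, 7.6]
width: 12.6
```

```bash
python3 -c "
from ov import *
plan([607.3,-149,94],2.0324,1)
"
```

```text
t 10.93 tcp [ 608.38 -149.22   95.15] xang 2.0325 zax [ 2.4e-03  3.0e-04 -1.0e+00] j [-2.820e-01  7.900e-02  1.705e+00  1.000e-03  1.355e+00 -2.314e+00] F [-5.9  0.8  7.6] T [0.31 1.13 0.01] w 12.6
0 xyz [ 0.011 -0.015  0.019] rot [0.022 0.008 0.001]
```

Request:
{"op": "apply_moves", "data": {
  "motion": [
    {"x": 0.02,"y": -0.04,"z": 0.04,"rx": 0.03,"ry": 0.01,"rz": 0,"gripper": 0},
    {"x": 0.02,"y": -0.04,"z": 0.04,"rx": 0.03,"ry": 0.01,"rz": 0,"gripper": 0}
  ]
}}

```text
time_s: 11.18
tcp_pos: [605.6, -149.5, 93.0]
tool_rot: [0.527, 0.85, 0.0, 0.002]
contact_force: [5.4, 0.3, 11.0]
width: 12.6
```

```bash
python3 -c "
from ov import *
plan([607.3,-149,94],2.0324,1)
"
```

```text
t 11.18 tcp [ 605.63 -149.51   93.01] xang 2.0326 zax [ 0.0034 -0.0019 -1.    ] j [-2.830e-01  7.400e-02  1.714e+00 -1.000e-03  1.349e+00 -2.315e+00] F [ 5.4  0.3 11. ] T [ 0.11 -0.96  0.02] w 12.6
0 xyz [-0.005  0.029 -0.016] rot [0.021 0.031 0.002]
```

Request:
{"op": "apply_moves", "data": {
  "motion": [
    {"x": -0.01,"y": 0.02,"z": 0.01,"rx": 0.02,"ry": 0.03,"rz": 0,"gripper": 0}
  ]
}}

```text
time_s: 11.3
tcp_pos: [607.2, -149.6, 93.4]
tool_rot: [0.527, 0.85, 0.0, 0.001]
contact_force: [-6.2, 0.7, 9.2]
width: 13.0
```

```bash
python3 -c "
from ov import *
plan([607,-149.2,94.3],2.0324,1)
"
```

```text
t 11.3 tcp [ 607.23 -149.61   93.39] xang 2.0326 zax [ 1.3e-03 -5.0e-04 -1.0e+00] j [-0.282  0.079  1.709 -0.     1.353 -2.315] F [-6.2  0.7  9.2] T [0.12 1.12 0.03] w 13.0
0 xyz [ 0.008 -0.    -0.015] rot [0.009 0.01  0.002]
```

Request:
{"op": "apply_moves", "data": {
  "motion": [
    {"x": 0,"y": -0.01,"z": 0.02,"rx": 0.01,"ry": 0.01,"rz": 0.5,"gripper": 0},
    {"x": 0,"y": 0,"z": 0.02,"rx": 0,"ry": 0,"rz": 0.5,"gripper": 0},
    {"x": 0,"y": 0,"z": 0.02,"rx": 0,"ry": 0,"rz": 0.5,"gripper": 0}
  ]
}}

```text
time_s: 11.68
tcp_pos: [608.2, -150.3, 92.8]
tool_rot: [0.593, 0.805, 0.001, 0.002]
contact_force: [-3.0, 1.3, 9.5]
width: 13.2
```

```bash
python3 -c "
from ov import *
p=shot('scene','s6.png')
s,M=st(); t=s['tcp_pos']
overlay(p['img'],p,t[0],t[1],np.arctan2(M[1,0],M[0,0])-np.pi/2,t[2]-23,300,225,'pics/f6.png')
plan([607,-149.2,94.3],1,10)
"
```

```text
t 11.72 tcp [ 608.24 -150.28   92.77] xang 1.8684 zax [ 0.0045 -0.0012 -1.    ] j [-0.283  0.08   1.709  0.     1.349 -2.151] F [-3.5  0.5  9.1] T [0.1  0.63 0.02] w 12.8
t 11.72 tcp [ 608.24 -150.28   92.77] xang 1.8684 zax [ 0.0045 -0.0012 -1.    ] j [-0.283  0.08   1.709  0.     1.349 -2.151] F [-3.5  0.5  9.1] T [0.1  0.63 0.02] w 12.8
0 xyz [ 0.002 -0.001 -0.003] rot [0.005 0.001 0.829]
1 xyz [ 0.002 -0.002 -0.003] rot [0.005 0.001 0.829]
2 xyz [ 0.002 -0.002 -0.003] rot [0.005 0.001 0.829]
3 xyz [ 0.002 -0.002 -0.003] rot [0.005 0.001 0.829]
4 xyz [ 0.002 -0.002 -0.003] rot [0.005 0.001 0.829]
5 xyz [ 0.001 -0.002 -0.003] rot [0.005 0.001 0.829]
6 xyz [ 0.001 -0.002 -0.003] rot [0.005 0.001 0.829]
7 xyz [ 0.001 -0.003 -0.003] rot [0.005 0.001 0.829]
8 xyz [ 0.001 -0.003 -0.003] rot [0.005 0.001 0.829]
9 xyz [ 0.001 -0.003 -0.003] rot [0.005 0.001 0.829]
```

View pics/f6.png

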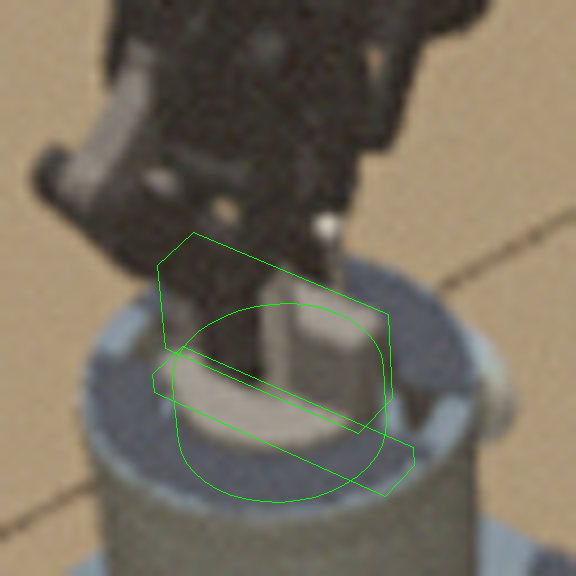

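Request:
{"op": "apply_moves", "data": {
  "motion": [
    {"x": 0,"y": -0.01,"z": 0.02,"rx": 0,"ry": 0,"rz": 0.9,"gripper": 0},
    {"x": 0,"y": -0.01,"z": 0.02,"rx": 0,"ry": 0,"rz": 0.9,"gripper": 0},
    {"x": 0,"y": -0.01,"z": 0.02,"rx": 0,"ry": 0,"rz": 0.9,"gripper": 0},
    {"x": 0,"y": 0,"z": 0.02,"rx": 0,"ry": 0,"rz": 0.9,"gripper": 0}
  ]
}}

```text
time_s: 12.22
tcp_pos: [608.7, -151.8, 92.4]
tool_rot: [0.738, 0.674, 0.003, 0.005]
contact_force: [-2.6, 2.0, 9.9]
width: 12.7
```

```bash
python3 -c "
from ov import *
plan([607,-149.2,94.3],0.9,6)
"
```

```text
t 12.22 tcp [ 608.71 -151.78   92.38] xang 1.4801 zax [ 0.0115 -0.0043 -0.9999] j [-2.850e-01  7.700e-02  1.712e+00 -1.000e-03  1.340e+00 -1.765e+00] F [-2.6  2.   9.9] T [0.42 0.72 0.18] w 12.7
0 xyz [ 0.007 -0.005 -0.005] rot [ 0.02  -0.     0.923]
1 xyz [ 0.006 -0.006 -0.005] rot [ 0.02  -0.     0.923]
2 xyz [ 0.006 -0.007 -0.005] rot [ 0.02  -0.     0.923]
3 xyz [ 0.005 -0.007 -0.005] rot [ 0.02  -0.     0.923]
4 xyz [ 0.004 -0.007 -0.005] rot [ 0.02  -0.     0.923]
5 xyz [ 0.003 -0.008 -0.005] rot [ 0.02  -0.     0.923]
```

Request:
{"op": "apply_moves", "data": {
  "motion": [
    {"x": 0.03,"y": -0.02,"z": 0.01,"rx": 0.06,"ry": 0,"rz": 0.8,"gripper": 0},
    {"x": 0.02,"y": -0.02,"z": 0.02,"rx": 0.06,"ry": 0,"rz": 0.8,"gripper": 0}
  ]
}}

```text
time_s: 12.48
tcp_pos: [608.1, -149.9, 93.1]
tool_rot: [0.794, 0.608, -0.0, 0.003]
contact_force: [-0.2, -2.2, 9.3]
width: 12.9
```

```bash
python3 -c "
from ov import *
plan([607.5,-149.5,93.5],0.9,4)
"
```

```text
t 12.47 tcp [ 608.09 -149.88   93.11] xang 1.3064 zax [ 0.0036 -0.0053 -1.    ] j [-0.28   0.079  1.709 -0.004  1.349 -1.586] F [-0.2 -2.2  9.3] T [-0.32  0.23  0.09] w 12.9
0 xyz [ 0.001 -0.003 -0.002] rot [0.013 0.008 0.97 ]
1 xyz [ 0.001 -0.003 -0.002] rot [0.013 0.008 0.97 ]
2 xyz [ 0.    -0.003 -0.002] rot [0.013 0.008 0.97 ]
3 xyz [-0.    -0.003 -0.002] rot [0.013 0.008 0.97 ]
```

Request:
{"op": "apply_moves", "data": {
  "motion": [
    {"x": 0.01,"y": -0.01,"z": 0.02,"rx": 0.02,"ry": 0.02,"rz": 0.8,"gripper": 0},
    {"x": 0.01,"y": -0.01,"z": 0.02,"rx": 0.02,"ry": 0.01,"rz": 0.8,"gripper": 0},
    {"x": 0.01,"y": -0.01,"z": 0.02,"rx": 0.02,"ry": 0.01,"rz": 0.8,"gripper": 0}
  ]
}}

```text
time_s: 12.85
tcp_pos: [608.7, -148.9, 92.8]
tool_rot: [0.866, 0.5, 0.001, 0.002]
contact_force: [-0.8, -1.9, 10.0]
width: 12.5
```

```bash
python3 -c "
from ov import *
plan([607.5,-149.5,93.5],0.85,4)
"
```

```text
t 12.85 tcp [ 608.66 -148.9    92.8 ] xang 1.0465 zax [ 0.0044 -0.0021 -1.    ] j [-2.800e-01  8.000e-02  1.709e+00 -1.000e-03  1.348e+00 -1.327e+00] F [-0.8 -1.9 10. ] T [-0.31  0.47  0.08] w 12.5
0 xyz [-0.005 -0.003 -0.003] rot [ 0.011 -0.002  0.469]
1 xyz [-0.005 -0.003 -0.003] rot [ 0.011 -0.002  0.469]
2 xyz [-0.005 -0.002 -0.003] rot [ 0.011 -0.002  0.469]
3 xyz [-0.005 -0.002 -0.003] rot [ 0.011 -0.002  0.469]
```

Request:
{"op": "apply_moves", "data": {
  "motion": [
    {"x": -0.01,"y": -0.01,"z": 0.02,"rx": 0.01,"ry": 0,"rz": 0.6,"gripper": 0},
    {"x": 0,"y": -0.01,"z": 0.02,"rx": 0.01,"ry": 0,"rz": 0.6,"gripper": 0},
    {"x": 0,"y": 0,"z": 0.02,"rx": 0.01,"ry": 0,"rz": 0.4,"gripper": 0}
  ]
}}

```text
time_s: 13.22
tcp_pos: [609.1, -149.7, 92.6]
tool_rot: [0.906, 0.423, 0.003, 0.003]
contact_force: [-3.3, -0.6, 10.2]
width: 13.1
```

```bash
python3 -c "
from ov import *
plan([607.5,-149.5,93.5],0.8,2)
"
```

```text
t 13.22 tcp [ 609.1  -149.68   92.59] xang 0.8725 zax [ 0.0073 -0.0026 -1.    ] j [-0.281  0.079  1.709 -0.     1.345 -1.154] F [-3.3 -0.6 10.2] T [0.08 0.8  0.06] w 13.1
0 xyz [-0.007 -0.011 -0.008] rot [ 0.034 -0.014  0.346]
1 xyz [-0.008 -0.011 -0.008] rot [ 0.034 -0.014  0.346]
```

Request:
{"op": "apply_moves", "data": {
  "motion": [
    {"x": -0.01,"y": -0.02,"z": 0.01,"rx": 0.04,"ry": -0.02,"rz": 0.4,"gripper": 0},
    {"x": -0.01,"y": -0.01,"z": 0.02,"rx": 0.03,"ry": -0.01,"rz": 0.4,"gripper": 0}
  ]
}}

```text
time_s: 13.48
tcp_pos: [608.3, -150.2, 92.9]
tool_rot: [0.924, 0.383, 0.001, 0.002]
contact_force: [1.0, 2.3, 11.4]
width: 12.6
```

```bash
python3 -c "
from ov import *
plan([607.5,-149.5,93.5],0.8,2)
"
```

```text
t 13.47 tcp [ 608.26 -150.23   92.88] xang 0.7869 zax [ 0.0039 -0.0022 -1.    ] j [-2.820e-01  8.000e-02  1.708e+00 -1.000e-03  1.349e+00 -1.069e+00] F [ 1.   2.3 11.4] T [ 0.43 -0.15  1.46] w 12.6
0 xyz [-0.    -0.009 -0.005] rot [ 0.021 -0.005 -0.063]
1 xyz [-0.    -0.009 -0.005] rot [ 0.021 -0.005 -0.063]
```

Request:
{"op": "apply_moves", "data": {
  "motion": [
    {"x": 0,"y": -0.01,"z": 0,"rx": 0.02,"ry": 0,"rz": 0,"gripper": 0},
    {"x": 0,"y": 0,"z": -0.02,"rx": 0.02,"ry": 0,"rz": 0,"gripper": 0},
    {"x": 0,"y": 0,"z": -0.02,"rx": 0,"ry": 0,"rz": 0,"gripper": 0}
  ]
}}

```text
time_s: 13.85
tcp_pos: [608.2, -150.1, 93.7]
tool_rot: [0.923, 0.385, 0.001, 0.0]
contact_force: [4.1, -1.6, -6.1]
width: 12.5
```

```bash
python3 -c "
from ov import *
plan([607.5,-149.5,95],0.8,1)
"
```

```text
t 13.85 tcp [ 608.19 -150.15   93.68] xang 0.7902 zax [ 1.3e-03 -5.0e-04 -1.0e+00] j [-0.283  0.081  1.706 -0.     1.353 -1.073] F [ 4.1 -1.6 -6.1] T [-0.27 -0.87  1.26] w 12.5
0 xyz [-0.    -0.016 -0.022] rot [ 0.012 -0.006 -0.094]
```

Request:
{"op": "apply_moves", "data": {
  "motion": [
    {"x": 0,"y": -0.01,"z": 0,"rx": 0.01,"ry": 0,"rz": -0.25,"gripper": 0},
    {"x": 0,"y": 0,"z": 0,"rx": 0,"ry": 0,"rz": -0.2,"gripper": 0}
  ]
}}

```text
time_s: 14.1
tcp_pos: [608.3, -150.2, 93.9]
tool_rot: [0.913, 0.408, 0.001, 0.001]
contact_force: [-2.3, -0.7, 8.3]
width: 13.1
```

```bash
python3 -c "
from ov import *
plan([607.5,-149.5,95],0.84,1)
"
```

```text
t 14.1 tcp [ 608.31 -150.17   93.86] xang 0.8396 zax [ 1.9e-03 -6.0e-04 -1.0e+00] j [-0.283  0.08   1.706 -0.     1.353 -1.122] F [-2.3 -0.7  8.3] T [ 0.02  0.34 -0.07] w 13.1
0 xyz [-0.001 -0.017 -0.019] rot [ 0.017 -0.008 -0.004]
```

Request:
{"op": "apply_moves", "data": {
  "motion": [
    {"x": 0,"y": -0.01,"z": -0.02,"rx": 0.01,"ry": 0,"rz": 0,"gripper": 0},
    {"x": 0,"y": 0,"z": -0.03,"rx": 0,"ry": 0,"rz": 0,"gripper": 0},
    {"x": 0,"y": 0,"z": -0.02,"rx": 0,"ry": 0,"rz": 0,"gripper": 0}
  ]
}}

```text
time_s: 14.48
tcp_pos: [608.3, -150.2, 99.6]
tool_rot: [0.913, 0.408, 0.001, 0.001]
contact_force: [-0.9, 0.1, 3.1]
width: 12.7
```

```bash
python3 -c "
from ov import *
plan([607.5,-149.5,98],0.84,1)
"
```

```text
t 14.47 tcp [ 608.29 -150.16   99.58] xang 0.84 zax [ 2.6e-03 -4.0e-04 -1.0e+00] j [-0.283  0.076  1.701  0.     1.362 -1.123] F [-0.9  0.1  3.1] T [ 0.05  0.31 -0.02] w 12.7
0 xyz [-0.001 -0.017  0.026] rot [ 0.021 -0.013 -0.   ]
```

Request:
{"op": "apply_moves", "data": {
  "motion": [
    {"x": 0,"y": 0,"z": -0.02,"rx": 0,"ry": 0,"rz": 0,"gripper": 0}
  ]
}}

```text
time_s: 14.6
tcp_pos: [608.2, -150.1, 99.8]
tool_rot: [0.913, 0.408, 0.001, 0.0]
contact_force: [9.1, -3.5, -15.7]
width: 12.9
```

```bash
python3 -c "
from ov import *
p=shot('scene','s7.png')
s,M=st(); t=s['tcp_pos']
overlay(p['img'],p,t[0],t[1],np.arctan2(M[1,0],M[0,0])-np.pi/2,t[2]-23,300,225,'pics/f7.png')
"
```

```text
t 14.65 tcp [ 608.21 -150.13   99.72] xang 0.84 zax [ 2.2e-03 -1.0e-04 -1.0e+00] j [-0.283  0.076  1.701  0.     1.363 -1.123] F [ 5.3 -1.7 -6. ] T [-0.33 -0.87  0.03] w 12.6
```

View pics/f7.png

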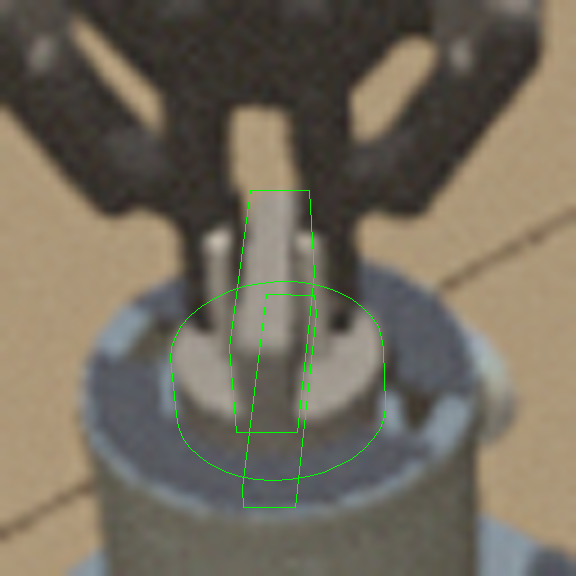

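Request:
{"op": "apply_moves", "data": {
  "motion": [
    {"x": 0,"y": 0,"z": 0,"rx": 0,"ry": 0,"rz": 0,"gripper": 0},
    {"x": 0,"y": 0,"z": 0,"rx": 0,"ry": 0,"rz": 0,"gripper": 40},
    {"x": 0,"y": 0,"z": 0,"rx": 0,"ry": 0,"rz": 0,"gripper": 45},
    {"x": 0,"y": 0,"z": 0,"rx": 0,"ry": 0,"rz": 0,"gripper": 45}
  ]
}}

```text
time_s: 15.15
tcp_pos: [607.9, -149.8, 99.1]
tool_rot: [0.913, 0.408, 0.001, -0.0]
contact_force: [-0.7, 0.4, 0.4]
width: 45.1
```

Request:
{"op": "apply_moves", "data": {
  "motion": [
    {"x": 0,"y": 0,"z": -0.2,"rx": 0,"ry": 0,"rz": 0,"gripper": 45},
    {"x": 0,"y": 0,"z": -0.4,"rx": 0,"ry": 0,"rz": 0,"gripper": 45},
    {"x": 0,"y": 0,"z": -0.8,"rx": 0,"ry": 0,"rz": 0,"gripper": 45},
    {"x": 0,"y": 0,"z": -0.8,"rx": 0,"ry": 0,"rz": 0,"gripper": 45},
    {"x": 0,"y": 0,"z": -0.8,"rx": 0,"ry": 0,"rz": 0,"gripper": 45},
    {"x": 0,"y": 0,"z": 0,"rx": 0,"ry": 0,"rz": 0,"gripper": 45}
  ]
}}

```text
time_s: 15.9
tcp_pos: [607.1, -149.7, 289.4]
tool_rot: [0.913, 0.408, 0.001, 0.0]
contact_force: [-0.4, 0.0, -0.4]
width: 44.5
```

```bash
python3 -c "
from ov import *
p=shot('scene','s8.png')
s,M=st()
overlay(p['img'],p,607.7,-149.3,0.86-np.pi/2,77.5,300,225,'pics/f8.png')
"
```

```text
t 15.95 tcp [ 606.66 -149.61  286.96] xang 0.8401 zax [ 2.e-04  1.e-03 -1.e+00] j [-2.830e-01 -2.000e-03  1.475e+00  1.000e-03  1.668e+00 -1.123e+00] F [ 0.1 -0.2 -0.4] T [0.05 0.03 0.01] w 45.0
```

View pics/f8.png

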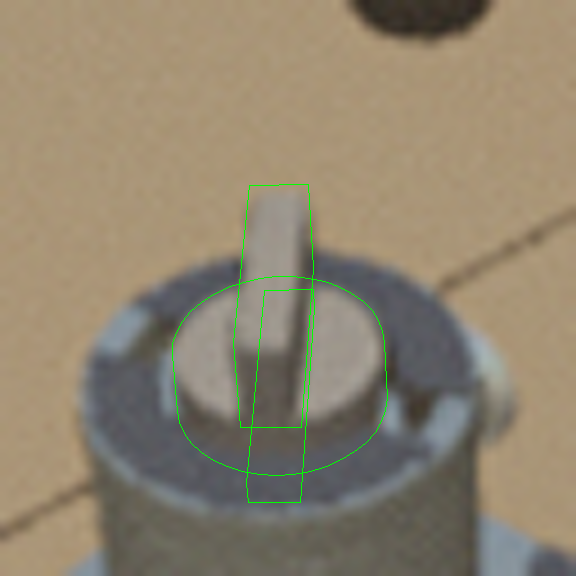

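View pics/s8.png

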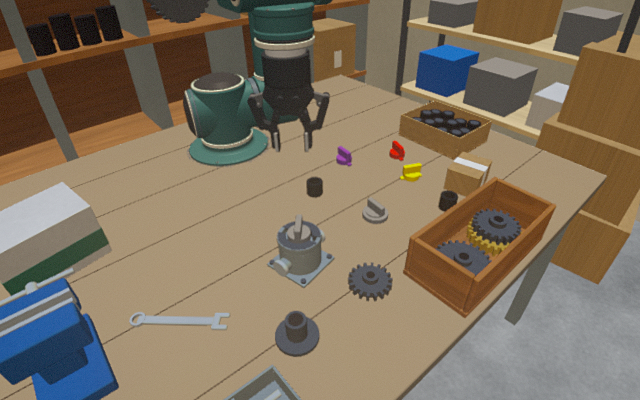

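```bash
python3 -c "
from h import *
print(order.job_done())"
```

```text
the job is handed in; nothing more can be done
None
```

The bayonet cap is closed and locked in the filter housing, and the job was handed in at about 16 s. I gripped the grey two-lugged cap by its bar, lowered its lugs into the slots and pushed it down against the spring. I then turned it clockwise about 71° to the hard stop, which showed as a torque of about 1.5 N m. At the stop it jammed slightly, so I backed off about 3° and let it spring up.

**Locked:**
- The cap rose about 6 mm from its pressed-down position and then stopped hard. An upward pull of about 15 N did not bring it out before I let go.
- After release and retreat, the picture shows it level and close to the predicted lock height. The slots are empty and nothing is touching it.

**Bystanders:** In the last picture the plain-rimmed cap, the coloured caps and the other parts look to be where they started. I checked this by eye only.

**Checks that disagreed:**
- The spring-force reading put the cap about 2 mm higher than the position reading did. I relied on the hard stop and the picture instead.
- The turn to the stop came out about 2° over the expected 69°, which is within the lug play and my slot-angle error.

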